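Open the combination lock of the sample box and present its shackle to the reader

ROBOT

A 6-joint arm with a two-finger parallel gripper is mounted at the origin on the work surface. World frame = base frame: x ahead of the robot, y to its left, z up, the work surface at z = 0. Lengths are in mm, angles in degrees, forces in N, time in s.
With the tool pointing down it reaches from about 350 to 850 mm from the base axis. Payload 8.1 kg.
Tool frame: the origin (TCP) lies on the centre line of the jaws, within the pads' length; the fingertips stand 19 mm ahead of it and the grasp point (between the pads) is the TCP; z points along the fingers, y is the direction in which the jaws open and shut (so a half turn about z gives the same grasp; the last joint's range is limited). The gripper opens to 85 mm and grips with 20 to 120 N. Pads are 22 mm wide; open, the fingers measure 114 mm over their backs; the gripper's body (76 mm by 85 mm) begins 54 mm behind the grasp point. The pads swing forward as they close: fully open they stand 13 mm farther back than shut.
Start: joints at [-79.893, 7.471, 85.268, -0, 87.261, -4.893], TCP at [155.312, -579.555, 250.292] pointing down, gripper open.
Joint ranges: [-169.43, 169.43], [-51.17, 129.36], [1.28, 143.12], [-76.62, 256.62], [0, 156.53], [-152.29, 152.29]. Speed limits (degrees/s): [136.94, 136.94, 159.86, 180, 180, 180].

INTERFACE

Orientations are given as [roll, pitch, yaw] about the fixed x, y, z axes, in that order (R = Rz(yaw) Ry(pitch) Rx(roll)).
In Python, from bench import r, viewer gives the robot as it stands.
- The arm moves only by the tool carry_out, never from a script. Its argument "commands" is a list that holds one entry, the list of rows, each a list of 7 numbers: the finger opening in mm, from 0 to 85.4, then the shift along the tool's x, y, z in mm, then the turn, a rotation vector about the tool's x, y, z in degrees. A call has 1 to 5 rows; each row is the pose to reach, as a shift and turn from the pose commanded when the call began, along the tool's axes at that moment; what a row does not reach only later rows make up. A row lasts 1/8 s, in which the tool goes at most 62.5 mm and 10.7 degrees, less where a joint would pass 70% of its speed; a pose out of reach is approached as far as the arm can. A call with a gripper value outside its range is refused whole. The fingers move at their own pace and stop on an object; "grip_force" is the grip in N (left out, the last holds). Time passes only in rows, so rows that repeat a pose let the fingers close. It gives the time, the measured TCP pose, the force and the opening at its end, in the units of the state.
- r.sense(): the state, without advancing time (a new reading comes with each control period).
- viewer.snapshot(name): name is "scene" or "side" or "wrist"; returns the picture (480x640x3 uint8, red, green, blue); there is no depth.
- viewer.calibration(name): a dict with "camera_matrix" (3x3 intrinsics, pixels), "rvec" (rotation vector, rad) and "tvec" (3), from world to camera coordinates, as OpenCV has them. Camera axes: x right, y down, z forward; pixel columns grow to the right and rows downward; lengths in mm; the calibration is good to about 2 mm. A picture is of the moment at which its call begins: read the wrist's pose just before it. calibration takes no time and is no camera call; for the wrist camera it gives the pose at the moment of the call.
- r.hand_in(): hands the job in, once; it reports no verdict.
The state is a dict: "time": time; "joint_pos": joint angles; "qd": joint speeds; "joint_efforts": joint torques, N m; "tool_pos": TCP position; "tcp_rot": TCP orientation; "ft_force": force on the tool from outside, world axes, zero at the start; "wrist_torque": the same for the moment, N m; "finger_gap": finger opening in mm.
Only numpy, scipy, OpenCV 4.12 (cv2) and the standard library are available. Lean on these libraries where they do the work, as an engineer would, in place of code of your own. Each camera call takes 0.05 s, during which the arm holds its last target. There are 200 camera calls.

TASK

Open the dial lock on the grey sample box: turn the dial by its bar, feeling the notch clicks, until the open gate in its rim lines up with the shackle's tongue, then pull the shackle straight up out of the lock, leaving the dial in its open notch. Carry the shackle to the round black reader pad and hold it there upright, centred over the pad with its leg ends about 6 cm above it, and finish still holding it in the gripper, clear of the pad, the box and the balance. Leave all the other things on the bench where they are.

Things in the scene. Friction and masses are not known exactly. Their poses are not given: they have to be found in the camera images.
- lockbox: Grey sample box with aluminium lid, fixed, 164 x 244 mm, lid top 70 mm above the bench; on it a dark lock case 110 mm (x) by 184 mm (y), top 105 mm above the bench. Origin: centre of the underside, z up. On its y axis (x = 0) stand the dial's vertical axis, at y = -45 mm, and the shackle's centre, at y = +50 mm.
- dial (a joint): Dial angle, rad. 0: open, gate pointing at the shackle (the box's +y). Grows anticlockwise from above; starts between 1.0 and 2.65, so turn it clockwise. Range -1.6 to 3.4: no stop at 0. A spring ball clicks into 12 notches, every pi/6, one at 0; leaving one takes about 0.05 N m; let go near a notch, the dial falls into it. The shackle passes within about 0.08 of 0.
- dial_bar (a point): Middle of the dial's upright black bar, on the dial's axis, 152 mm above the bench: grip here. The bar is 14 mm thick, 56 mm long (along this point's y axis, which points to the gate), from 125 to 167 mm above the bench. The dial below it is an aluminium disc 100 mm across, 8 mm thick, top 125 mm above the bench.
- dial_gate (a point): Middle of the gate, at the top face of the dial: a gap 24 mm wide cut into the dial's rim from radius 36 mm outwards. The point is 43 mm from the dial's axis, in line with the bar.
- shackle: Loose steel shackle, about 0.25 kg, an upright frame. Origin: centre of the underside of its foot plate (76 x 16 x 7 mm), resting on the lock case 105 mm above the bench; z up, x along the frame, axes as the box's when home. Two legs, 10 mm round, 60 mm apart along x, reach 22 mm below the origin into 14 mm square sockets. Some 50 mm of straight lift frees it.
- crown (a point): Middle of the shackle's top bar, where it is gripped: 88 mm above the shackle's origin, 193 mm above the bench when home. The bar is 12 mm thick (along the shackle's y), 20 mm high and 72 mm long (along x).
- tongue (a point): Tip of the shackle's tongue, a flat bar 14 mm wide and 7 mm thick that runs from the foot plate along the shackle's -y to 55 mm from its origin. It lies under the dial's rim with 5 mm of play, so the shackle comes up only when the gate is above the tongue.
- pad: Round black reader pad with a white ring on it, 120 mm across, 14 mm high, fixed to the bench to the left or to the right of the box. Origin: centre of its underside.
- balance: Bystander: cream balance with a square steel pan, 170 x 160 x 43 mm, fixed to the bench on the other side. Origin: centre of its underside.
- bottle: Bystander: loose glass bottle with blue cap, 72 mm across, 150 mm high. Origin: underside.
- jar: Bystander: loose white jar, 60 mm across, 80 mm high. Origin: underside.
- beaker: Bystander: loose glass beaker, 70 mm across, 90 mm high. Origin: underside.
- rack: Bystander: loose white tube rack, 60 x 180 mm, 45 mm high, tubes up to 82 mm. Origin: underside.
- tip_box: Bystander: loose blue box, 85 x 120 x 50 mm. Origin: underside.
- spatula: Bystander: loose steel spatula lying flat. Origin: underside.
Mind the look-alikes: they are no part of the job. Of the things that look like the pad, take the one that is farthest to the robot's right at the start.

How it is judged (in metres and radians):
On the way, in this order (a step that is already met when the one before it is completed fails the run):
1. the dial rests in its open notch while the shackle is still home (value of joint dial between -0.12 and 0.12 rad and z of shackle in the frame of lockbox below 0.112 m), for 0.2 s.
2. the gripper has pulled the shackle up out of the lock (z of shackle in the frame of lockbox above 0.14 m and contact force between shackle and the fingers above 0.5 N), for 0.1 s.
At the end, for the whole second after the job is handed in: Ends holding: the shackle hangs still in the gripper (over 1 N), within 40 mm of the pad's centre seen from above, leg ends 20 to 120 mm above the pad, upright within 0.25 rad, touching neither pad, box nor balance; dial within 0.2 rad of open (horizontal distance between shackle and pad below 0.04 m and z of shackle in the frame of pad between 0.056 and 0.156 m and angle between shackle's own z axis and vertical below 0.25 rad and linear speed of shackle below 0.03 m/s and contact force between shackle and the fingers above 1 N and contact force between shackle and pad below 0.05 N and contact force between shackle and lockbox below 0.05 N and contact force between shackle and balance below 0.05 N and value of joint dial between -0.2 and 0.2 rad); the arm keeps its last pose, push and grip.
It fails at once if a loose bystander is moved more than 30 mm (distance of any of bottle, jar, beaker, rack, tip_box, spatula from where it was at the start of the episode above 0.03 m).
It also fails if it takes over 72 s, if anything falls off the work surface, if the arm or the gripper's body presses on something with over 40 N, if the wrist force passes 120 N, or if a joint passes its speed limit or range.

## Working session

There is one attempt and no reset: what is moved stays moved. The work goes in short steps, Python scripts to look and compute and a tool call to move; the robot and the scene stay as the last step left them, time stands still between calls to the robot, and variables do not carry over. Pictures are saved under pics/ and viewed, about 8 in all and at most 12, crops included, and the job is handed in when it is done.

Besides the shell and the picture viewer there is one more tool, called after "Call:" by a JSON object that holds its "op" and its "data", one argument or row to a line. carry_out: Moves the arm, as the interface text tells. Its arguments: {"type":"object","properties":{"commands":{"type":"array","items":{"type":"array","items":{"type":"array","items":{"type":"number"}}}},"grip_force":{"type":"number"}},"required":["commands"]}

```bash
ls; mkdir -p pics; python3 - <<'E'
from bench import r, viewer
import cv2, numpy as np
print(r.sense())
for n in("scene","side"):
    im=viewer.snapshot(n); cv2.imwrite(f"pics/{n}0.png",im[:,:,::-1]); c=viewer.calibration(n)
    R=cv2.Rodrigues(np.array(c["rvec"]))[0]; print(n,c, -R.T@np.array(c["tvec"]).ravel())
E
```

```text
pics
{'time': 0.0, 'joint_pos': array([-7.98935228e+01,  7.51596910e+00,  8.53298460e+01, -1.98417303e-04,
        8.72592345e+01, -4.89246610e+00]), 'qd': array([-0.03520581, -0.01076592,  0.02276585, -0.02487602,  0.10478561,
       -0.00043293]), 'joint_efforts': array([-2.68655189e-03, -5.69404292e+01, -5.00549340e+01, -6.21158561e-04,
        1.45243984e-02, -2.80580474e-05]), 'tool_pos': array([ 155.21816087, -579.05194973,  249.22996804]), 'tcp_rot': array([-1.79895316e+02, -8.76179467e-03,  1.49989450e+01]), 'ft_force': array([-0.30914726,  1.10721008, -0.44815091]), 'wrist_torque': array([-0.01033806,  0.03331141, -0.0083875 ]), 'finger_gap': 85.16576560529964}
scene {'camera_matrix': array([[539.0576088 ,   0.        , 316.43360107],
       [  0.        , 539.0576088 , 237.83409259],
       [  0.        ,   0.        ,   1.        ]]), 'rvec': array([ 2.02311151,  1.34681901, -0.55949676]), 'tvec': array([-269.28246438, -229.59822405, 1565.57199454])} [1275.65884638 -239.49399561  944.23577243]
side {'camera_matrix': array([[434.7765222 ,   0.        , 318.52463505],
       [  0.        , 434.7765222 , 234.29435673],
       [  0.        ,   0.        ,   1.        ]]), 'rvec': array([ 0.86784141, -2.37290847,  1.24773906]), 'tvec': array([439.92664321, 267.36295049, 891.66199347])} [-42.45517007 728.69052294 726.14543282]
```

View pics/scene0.png

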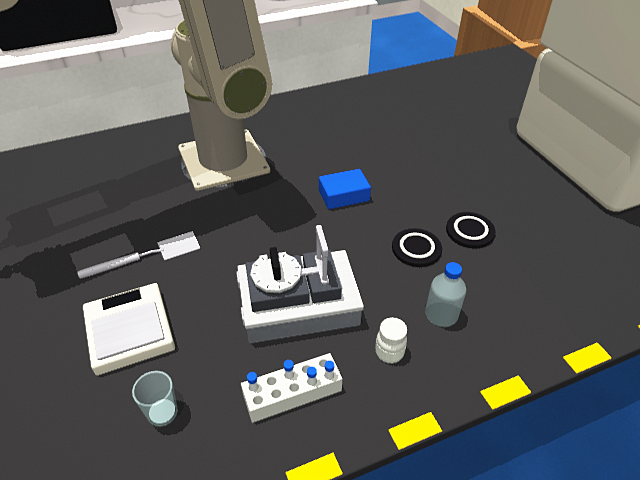

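View pics/side0.png

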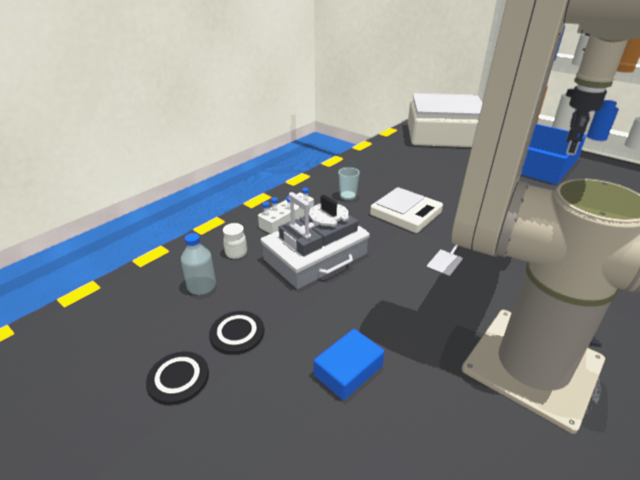

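The pads are at scene pixels (417,246) and (470,229), which are (237,331) and (177,376) in the side view. +y runs to the right in the scene view, so the pad farthest to the robot's right should be the one at (417,246). Next I'll measure it and take a close crop.

```bash
cat > h.py <<'E'
import cv2, numpy as np
from bench import r, viewer
def cal(n):
    c=viewer.calibration(n); R=cv2.Rodrigues(np.array(c["rvec"]))[0]
    return np.array(c["camera_matrix"]),R,np.array(c["tvec"],float).ravel()
def ray(c,uv):
    K,R,t=c; d=R.T@np.linalg.solve(K,[uv[0],uv[1],1.]); return -R.T@t,d
def onz(c,uv,z):
    o,d=ray(c,uv); return o+d*(z-o[2])/d[2]
def two(c1,p1,c2,p2):
    o1,d1=ray(c1,p1);o2,d2=ray(c2,p2)
    s=np.linalg.lstsq(np.c_[d1,-d2],o2-o1,rcond=None)[0]
    a,b=o1+s[0]*d1,o2+s[1]*d2; return (a+b)/2,np.linalg.norm(a-b)
def proj(c,X):
    K,R,t=c; p=K@(R@np.array(X,float)+t); return p[:2]/p[2]
E
python3 - <<'E'
from h import *
for n,ps in (("scene",[(417,246),(470,229)]),("side",[(237,331),(177,376)])):
    im=cv2.imread(f"pics/{n}0.png"); c=cal(n); g=cv2.cvtColor(im,6)
    for p in ps:
        x,y=p; sub=(g[y-24:y+25,x-30:x+31]>150).astype('uint8')
        cs,_=cv2.findContours(sub,0,1); k=max(cs,key=cv2.contourArea)
        e=cv2.fitEllipse(k); ctr=(e[0][0]+x-30,e[0][1]+y-24); print(n,p,ctr,onz(c,ctr,14).round(1))
s=cv2.imread("pics/scene0.png")[205:345,225:375]; t=cv2.imread("pics/side0.png")[180:290,250:380]
cv2.imwrite("pics/c1.png",np.hstack([cv2.resize(s,None,fx=3,fy=3,interpolation=2)[:400,:400],cv2.resize(t,(400,400),interpolation=2)]))
cv2.imwrite("pics/cs.png",cv2.resize(s,None,fx=4,fy=4,interpolation=2))
E
```

```text
scene (417, 246) (416.85855293273926, 244.87824249267578) [532.3 331.7  14. ]
scene (470, 229) (470.7555046081543, 227.35754203796387) [531.  486.1  14. ]
side (237, 331) (236.20583152770996, 329.4134521484375) [528.6 336.1  14. ]
side (177, 376) (176.70277976989746, 374.61747550964355) [527.  490.7  14. ]
```

View pics/cs.png

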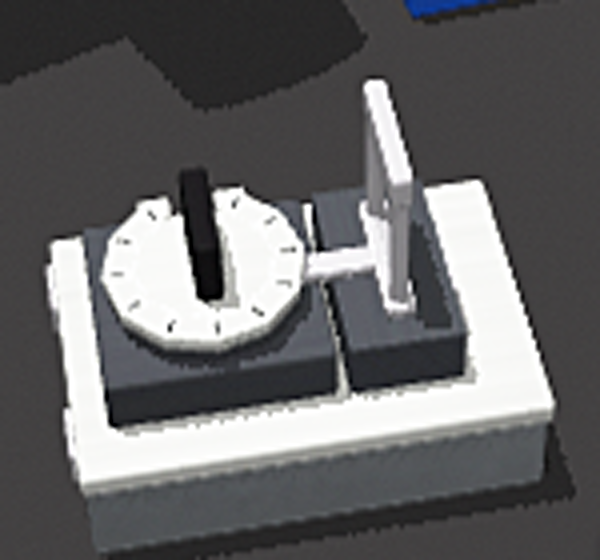

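The crop shows lid corners at (85,485), (553,408), (478,183), the dial centred near (204,268), and the bar pointing away from the camera. The shackle's top bar runs from (377,88) to (402,190).

```bash
python3 - <<'E'
from h import *
c=cal("scene"); f=lambda u,v,z: onz(c,(225+u/4,205+v/4),z).round(1)
P={k:f(*v) for k,v in dict(nl=(85,485,70),nr=(553,408,70),fr=(480,182,70),dial=(204,262,125),barfar=(192,173,167),barnear=(205,238,167),crf=(376,86,203),crn=(402,186,203),cs_nl=(108,388,105),cs_nr=(466,332,105),tong=(308,265,112)).items()}
for k,v in P.items(): print(k,v)
u=P['nr']-P['nl']; a=np.arctan2(u[1],u[0]); print("y dir deg",np.degrees(a),np.linalg.norm(u)); w=P['nr']-P['fr']; print("x dir",np.degrees(np.arctan2(w[1],w[0])),np.linalg.norm(w))
b=P['barfar']-P['barnear']; print("bar dir",np.degrees(np.arctan2(b[1],b[0])),np.linalg.norm(b))
ctr=(P['nl']+P['fr'])/2; print("centre",ctr)
b=P['crn']-P['crf']; print("crown dir",np.degrees(np.arctan2(b[1],b[0])),np.linalg.norm(b),(P['crn']+P['crf'])/2)
E
```

```text
nl [ 642.3 -126.2   70. ]
nr [688.6 107.5  70. ]
fr [530.2 139.9  70. ]
dial [573.9 -36.5 125. ]
barfar [551.6 -32.4 167. ]
barnear [595.4 -41.2 167. ]
crf [563.8  62.2 203. ]
crn [631.7  47.  203. ]
cs_nl [ 616.5 -102.9  105. ]
cs_nr [652.1  74.4 105. ]
tong [585.4  15.4 112. ]
y dir deg 78.79382993717971 238.2422716480012
x dir -11.56013079421777 161.67968332477645
bar dir 168.6397639572427 44.67527280274846
centre [586.25   6.85  70.  ]
crown dir -12.618122959507733 69.58052888560141 [597.75  54.6  203.  ]
```

Call:
{"op": "carry_out", "data": {
  "commands": [
    [[70,30,-23,0,0,0,-10],[70,66,-50,0,0,0,-20],[70,105,-80,0,0,0,-30],[70,144,-109,0,0,0,-40],[70,183,-138,0,0,0,-50]]
  ],
  "grip_force": 40
}}

```text
time: 0.72
tool_pos: [297.0, -397.4, 249.9]
tcp_rot: [-180.0, -0.0, 65.3]
ft_force: [0.8, -1.2, 0.6]
finger_gap: 70.1
```

```bash
cat > go.py <<'E'
import sys; from h import *
from scipy.spatial.transform import Rotation as Ro
def rel(x,y,z,yaw):
    s=r.sense(); R=Ro.from_euler('xyz',s['tcp_rot'],degrees=True)
    d=R.inv().apply(np.array([x,y,z])-s['tool_pos']); w=(R.inv()*Ro.from_euler('xyz',[180,0,yaw],degrees=True)).as_rotvec(degrees=True)
    print(round(s['time'],2),s['tool_pos'].round(1),s['tcp_rot'].round(2),'j6',s['joint_pos'][5].round(1),'F',s['ft_force'].round(1),'gap',round(s['finger_gap'],1),'\nshift',d.round(1),'turn',w.round(1))
if len(sys.argv)>4: rel(*map(float,sys.argv[1:5]))
E
python3 go.py 577 -37.5 250 168.6
```

```text
0.72 [ 297.  -397.4  249.9] [-1.7998e+02 -2.0000e-02  6.5310e+01] j6 -34.5 F [ 0.8 -1.2  0.6] gap 70.1 
shift [443.9 104.1   0. ] turn [   0.    -0.  -103.3]
```

Call:
{"op": "carry_out", "data": {
  "commands": [
    [[70,45,10,0,0,0,-10.5],[70,90,21,0,0,0,-21],[70,135,31,0,0,0,-31.5],[70,180,42,0,0,0,-42],[70,225,52,0,0,0,-52.5]]
  ]
}}

```text
time: 1.35
tool_pos: [439.2, -215.5, 250.0]
tcp_rot: [-180.0, -0.0, 117.8]
ft_force: [0.1, 0.1, -0.0]
finger_gap: 69.9
```

```bash
python3 go.py 577 -37.5 250 168.6
```

```text
1.35 [ 439.2 -215.5  250. ] [-1.7999e+02 -2.0000e-02  1.1784e+02] j6 -60.0 F [ 0.1  0.1 -0. ] gap 69.9 
shift [ 93.1 205.   -0. ] turn [ -0.   -0.  -50.8]
```

Call:
{"op": "carry_out", "data": {
  "commands": [
    [[60,19,43,0,0,0,-10.5],[60,38,86,0,0,0,-21],[60,57,129,0,0,0,-31.5],[60,76,170,0,0,0,-42],[60,93,205,0,0,0,-50.8]]
  ]
}}

```text
time: 1.98
tool_pos: [578.0, -38.2, 249.7]
tcp_rot: [-180.0, -0.1, 168.6]
ft_force: [-0.3, -1.0, 0.4]
finger_gap: 59.8
```

```bash
python3 - <<'E'
from h import *; from go import rel
import pickle
rel(577,-37.5,250,168.6)
c=cal("wrist"); im=viewer.snapshot("wrist"); cv2.imwrite("pics/w1.png",im[:,:,::-1]); pickle.dump(c,open("w1.pkl","wb"))
y=np.array([.201,.98,0]);C=np.array([586,6.5,0])
for n,X in dict(bar=C-45*y+[0,0,167],crown=C+50*y+[0,0,203]).items(): print(n,proj(c,X).round(1))
E
```

```text
1.98 [578.  -38.2 249.7] [-1.8000e+02 -5.0000e-02  1.6865e+02] j6 -87.5 F [-0.3 -1.   0.4] gap 59.8 
shift [ 1.2  0.5 -0.3] turn [-0.  -0.1  0. ]
bar [320.2 263.4]
crown [514.5 289.1]
```

View pics/w1.png

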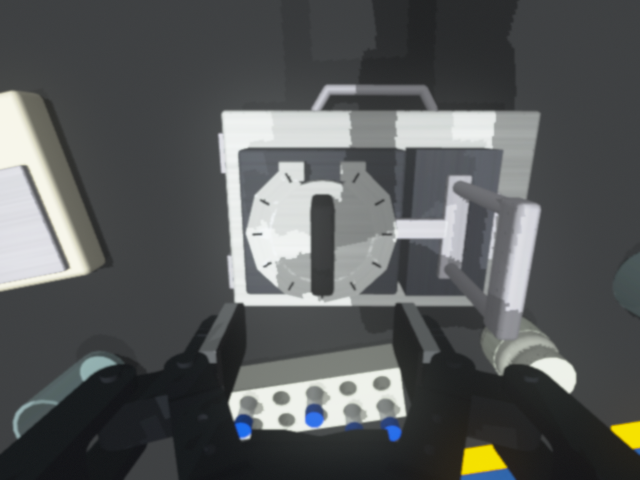

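The wrist view shows the gate at the image top (322,170), in line with the bar (about 322,195–297). The box edges lie parallel to the image axes. The crown bar runs from about (528,205) to (508,335).

```bash
python3 - <<'E'
from h import *; import pickle
c=pickle.load(open("w1.pkl","rb")); print("cam",(-c[1].T@c[2]).round(1))
im=cv2.imread("pics/w1.png"); g=cv2.cvtColor(im,6)
sub=(g[185:310,300:345]<45).astype('uint8'); k=max(cv2.findContours(sub,0,1)[0],key=cv2.contourArea); print(cv2.boundingRect(k),cv2.minAreaRect(k))
for n,u,v,z in (("lidNL",237,304,70),("lidFL",222,111,70),("lidFR",539,111,70),("caseFL",239,149,105),("caseFR",502,150,105),("dialL",247,235,125),("dialR",397,235,125),("barfar",322,195,167),("barnear",322,297,167),("gateL",304,178,125),("gateR",341,178,125)): print(n,onz(c,(u,v),z).round(1))
y=np.array([.201,.98,0]);x=np.array([.98,-.201,0]);C=np.array([586,6.5,0])
for s in(-36,36):
  for t in(-6,6): print("crown corner",proj(c,C+(50+t)*y+s*x+[0,0,203]).round(1))
for s in(-28,28): print("bar end",[proj(c,C-45*y+s*x+[0,0,z]).round(1) for z in(125,167)])
E
```

```text
cam [503.7 -23.3 373.6]Traceback (most recent call last):
  File "<stdin>", line 4, in <module>
ValueError: max() iterable argument is empty
```

```bash
python3 - <<'E'
from h import *; import pickle
c=pickle.load(open("w1.pkl","rb"))
im=cv2.imread("pics/w1.png"); g=cv2.cvtColor(im,6)
print(g[247,300:346:3],g[186:312:3,322])
for n,u,v,z in (("lidFL",222,111,70),("lidFR",539,111,70),("caseFL",239,149,105),("caseFR",502,150,105),("dialL",247,235,125),("dialR",397,235,125),("barfar",322,195,167),("barnear",322,297,167),("gateL",304,178,125),("gateR",341,178,125)): print(n,onz(c,(u,v),z).round(1))
y=np.array([.201,.98,0]);x=np.array([.98,-.201,0]);C=np.array([586,6.5,0])
for s in(-36,36):
  for t in(-6,6): print("crown corner",proj(c,C+(50+t)*y+s*x+[0,0,203]).round(1))
for s in(-28,28): print("bar end",[proj(c,C-45*y+s*x+[0,0,z]).round(1) for z in(125,167)])
E
```

```text
[242 242 242 225  72  66  65  65  64  62  60  73 149 166 170 171] [223 220 218  77  58  58  58  61  65  65  65  66  64  65  65  65  65  65
  64  64  64  64  64  63  63  63  62  62  58  56  59  58  58  58  56  56
  58 107 200 233 126  77]
lidFL [476.4 -93.1  70. ]
lidFR [523.9 142.2  70. ]
caseFL [505.8 -80.3 105. ]
caseFR [542.2  97.3 105. ]
dialL [561.8 -85.4 125. ]
dialR [582.   14.9 125. ]
barfar [538.  -28.8 167. ]
barnear [598.1 -40.8 167. ]
gateL [531.7 -39.2 125. ]
gateR [536.5 -15.6 125. ]
crown corner [513.7 217.1]
crown corner [539.7 217.2]
crown corner [492.1 353.2]
crown corner [515.3 353.3]
bar end [array([320.3, 202.2]), array([320.5, 216.2])]
bar end [array([319.9, 280.5]), array([320. , 307.2])]
```

Call:
{"op": "carry_out", "data": {
  "commands": [
    [[50,5.5,0.5,10,0,0,0],[50,5.5,0.5,35,0,0,0],[50,5.5,0.5,65,0,0,0],[50,5.5,0.5,88,0,0,0],[50,5.5,0.5,97,0,0,0]]
  ]
}}

```text
time: 2.65
tool_pos: [570.0, -38.9, 150.7]
tcp_rot: [-180.0, -0.2, 168.2]
ft_force: [0.0, -0.1, -0.5]
finger_gap: 49.9
```

Call:
{"op": "carry_out", "data": {
  "commands": [
    [[5,0,0,0,0,0,0],[5,0,0,0,0,0,0],[5,0,0,0,0,0,0],[5,0,0,0,0,0,0],[5,0,0,0,0,0,0]]
  ],
  "grip_force": 25
}}

```text
time: 3.28
tool_pos: [573.1, -35.8, 154.5]
tcp_rot: [179.8, 0.1, 168.4]
ft_force: [1.5, 12.1, -1.8]
finger_gap: 13.4
```

```bash
python3 - <<'E'
from go import *
rel(572.5,-36.5,152,168.6); print(r.sense()['wrist_torque'])
im=viewer.snapshot("scene")[205:345,225:375,::-1]; w=viewer.snapshot("wrist")[:,:,::-1]
cv2.imwrite("pics/s2.png",np.hstack([cv2.resize(im,(400,373),interpolation=2),cv2.resize(w,(400,300))[[*range(300)]+[0]*73]]))
E
```

```text
3.27 [573.1 -35.8 154.5] [1.7978e+02 9.0000e-02 1.6836e+02] j6 -87.2 F [ 1.5 12.1 -1.8] gap 13.4 
shift [ 0.4 -0.8  2.5] turn [ 0.2  0.1 -0.2]
[ 1.49819131 -0.25274029 -0.03601009]
```

View pics/s2.png

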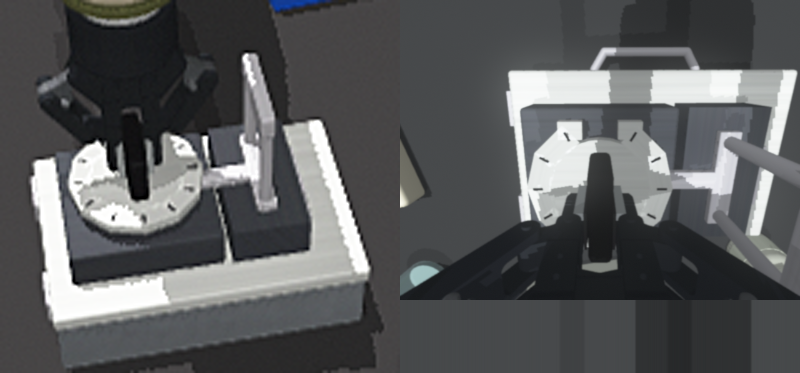

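Call:
{"op": "carry_out", "data": {
  "commands": [
    [[5,0,1,0,0,0,6],[5,0,1,0,0,0,14],[5,0,1,0,0,0,22],[5,0,1,0,0,0,30],[5,0,1,0,0,0,30]]
  ],
  "grip_force": 30
}}

```text
time: 4.0
tool_pos: [572.7, -36.4, 154.5]
tcp_rot: [179.9, 0.0, 138.3]
ft_force: [-1.1, 5.1, 1.0]
finger_gap: 13.5
```

```bash
python3 - <<'E'
from go import *
rel(573,-36,153,78.6); print(r.sense()['wrist_torque'])
E
```

```text
4.0 [572.7 -36.4 154.5] [1.7992e+02 1.0000e-02 1.3832e+02] j6 -57.1 F [-1.1  5.1  1. ] gap 13.5 
shift [0.1 0.5 1.5] turn [ 0.1 -0.  59.7]
[ 0.59018626  0.46475494 -0.06795415]
```

Call:
{"op": "carry_out", "data": {
  "commands": [
    [[5,0,0,0,0,0,8],[5,0,0,0,0,0,16],[5,0,0,0,0,0,24],[5,0,0,0,0,0,30],[5,0,0,0,0,0,30]]
  ]
}}

```text
time: 4.62
tool_pos: [572.1, -36.8, 154.4]
tcp_rot: [-180.0, -0.0, 108.4]
ft_force: [-5.6, 3.5, 3.8]
finger_gap: 13.4
```

```bash
python3 - <<'E'
from go import *
rel(573,-36,153,78.6); print(r.sense()['wrist_torque'])
E
```

```text
4.62 [572.1 -36.8 154.4] [-1.7998e+02 -4.0000e-02  1.0836e+02] j6 -27.2 F [-5.6  3.5  3.8] gap 13.4 
shift [0.5 1.2 1.4] turn [-0.  -0.  29.8]
[ 0.43877646  1.10605786 -0.01597367]
```

Call:
{"op": "carry_out", "data": {
  "commands": [
    [[5,0,0,0,0,0,8],[5,0,0,0,0,0,16],[5,0,0,0,0,0,24],[5,0,0,0,0,0,29.5],[5,0,0,0,0,0,29.5]]
  ]
}}

```text
time: 5.25
tool_pos: [571.3, -36.8, 154.4]
tcp_rot: [-179.9, -0.0, 78.9]
ft_force: [-11.5, 2.9, 6.6]
finger_gap: 13.7
```

```bash
python3 - <<'E'
from go import *
rel(573,-36,153,78.6); print(r.sense()['wrist_torque'])
E
```

```text
5.25 [571.3 -36.8 154.4] [-1.7986e+02 -1.0000e-02  7.8860e+01] j6 2.3 F [-11.5   2.9   6.6] gap 13.7 
shift [1.1 1.5 1.4] turn [-0.1 -0.   0.3]
[ 0.51349345  1.80815448 -0.07433521]
```

Call:
{"op": "carry_out", "data": {
  "commands": [
    [[5,0,-1,0,0,0,0],[5,0,-1,0,0,0,0],[50,0,-1,0,0,0,0],[50,0,-1,0,0,0,0],[50,0,-1,0,0,0,0]]
  ]
}}

```text
time: 5.88
tool_pos: [571.7, -37.2, 153.6]
tcp_rot: [180.0, 0.0, 78.8]
ft_force: [-0.1, 0.3, 0.2]
finger_gap: 50.3
```

Call:
{"op": "carry_out", "data": {
  "commands": [
    [[50,0,0,-8,0,0,0],[50,0,0,-30,0,0,0],[50,0,0,-60,0,0,0],[50,0,0,-90,0,0,0],[50,0,0,-105,0,0,0]]
  ]
}}

```text
time: 6.5
tool_pos: [572.3, -37.2, 261.0]
tcp_rot: [179.8, -0.0, 78.8]
ft_force: [-0.1, 0.0, -0.7]
finger_gap: 49.9
```

```bash
python3 - <<'E'
from go import *
import pickle
rel(590.5,57,260,168.6)
c=cal("wrist"); im=viewer.snapshot("wrist"); cv2.imwrite("pics/w2.png",im[:,:,::-1]); pickle.dump(c,open("w2.pkl","wb"))
y=np.array([.198,.98,0]);x=np.array([.98,-.198,0]);D=np.array([571,-36,0])
for n,X in dict(bar=D+[0,0,167],tongue=D+40*y+[0,0,112],gate=D+43*y+[0,0,125],crown=D+95*y+[0,0,203]).items(): print(n,proj(c,X).round(1))
E
```

```text
6.5 [572.3 -37.2 261. ] [ 1.798e+02 -1.000e-02  7.881e+01] j6 2.4 F [-0.1  0.  -0.7] gap 49.9 
shift [95.9 -0.4  1. ] turn [  0.2   0.1 -89.8]
bar [317.1 256.3]
tongue [317.4 178.6]
gate [317.3 176.6]
crown [317.4  79.7]
```

View pics/w2.png

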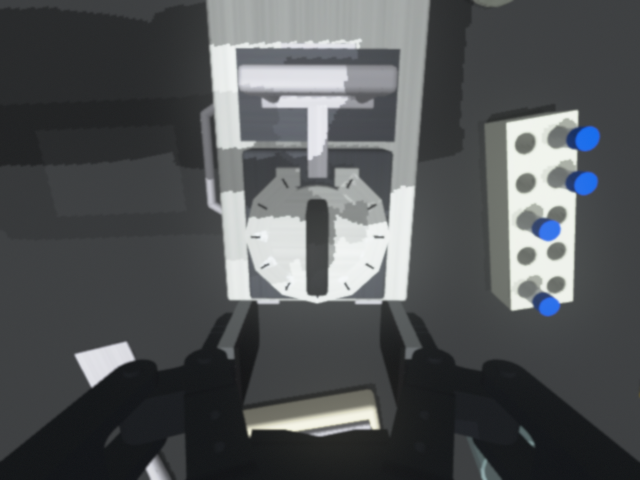

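The gate (300–334, ~175) is centred on the tongue (307–328), and the bar is in line with it, so the dial is open. Next is the crown (239–397, ~80).

Call:
{"op": "carry_out", "data": {
  "commands": [
    [[50,15,0,0,0,0,-10],[50,35,0,0,0,0,-20],[50,55,0,0,0,0,-30],[50,75,0,0,0,0,-40],[50,95.5,0,0,0,0,-50]]
  ]
}}

```text
time: 7.18
tool_pos: [589.6, 57.3, 257.0]
tcp_rot: [-179.9, -0.1, 129.1]
ft_force: [-0.3, 1.0, 0.3]
finger_gap: 49.6
```

Call:
{"op": "carry_out", "data": {
  "commands": [
    [[50,0,0,0,0,0,-10],[50,0,0,0,0,0,-20],[50,0,0,0,0,0,-30],[50,0,0,0,0,0,-40],[50,0,0,0,0,0,-40]]
  ]
}}

```text
time: 7.8
tool_pos: [589.6, 56.6, 257.2]
tcp_rot: [-180.0, -0.1, 168.7]
ft_force: [0.3, 0.4, 0.5]
finger_gap: 49.7
```

```bash
python3 - <<'E'
from go import *
import pickle
rel(589.8,57,193,168.6)
c=cal("wrist"); im=viewer.snapshot("wrist"); cv2.imwrite("pics/w3.png",im[:,:,::-1])
y=np.array([.198,.98,0]);x=np.array([.98,-.198,0]);S=np.array([589.8,57,203])
print([proj(c,S+a*x+b*y).round() for a in(-36,36) for b in(-6,6)])
E
```

```text
7.8 [589.6  56.6 257.2] [-1.7998e+02 -9.0000e-02  1.6874e+02] j6 -78.2 F [0.3 0.4 0.5] gap 49.7 
shift [-0.3  0.4 64.2] turn [-0.  -0.1  0.1]
[array([308., 216.]), array([333., 216.]), array([309., 347.]), array([331., 347.])]
```

View pics/w3.png

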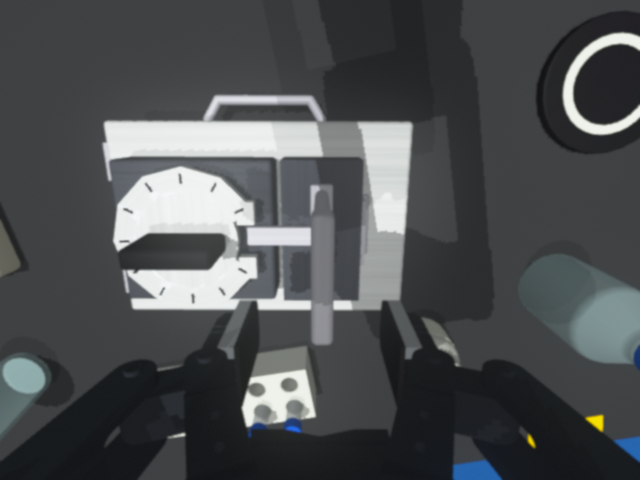

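The crown (310–333, rows 213–345) is within about 1 mm of the prediction. I'll descend and grip.

Call:
{"op": "carry_out", "data": {
  "commands": [
    [[50,0,0.3,10,0,0,0],[50,0,0.3,28,0,0,0],[50,0,0.3,46,0,0,0],[50,0,0.3,60,0,0,0],[50,0,0.3,64,0,0,0]]
  ]
}}

```text
time: 8.48
tool_pos: [589.1, 56.9, 192.2]
tcp_rot: [-180.0, -0.2, 168.8]
ft_force: [0.3, 0.2, 0.5]
finger_gap: 50.0
```

Call:
{"op": "carry_out", "data": {
  "commands": [
    [[0,0,0,0,0,0,0],[0,0,0,0,0,0,0],[0,0,0,0,0,0,0],[0,0,0,0,0,0,0],[0,0,0,0,0,0,0]]
  ],
  "grip_force": 60
}}

```text
time: 9.1
tool_pos: [590.5, 57.2, 195.1]
tcp_rot: [180.0, 0.1, 168.8]
ft_force: [1.2, 0.8, 4.3]
finger_gap: 11.0
```

```bash
python3 go.py 589.8 57 260 168.6
```

```text
9.1 [590.5  57.2 195.1] [1.7996e+02 9.0000e-02 1.6881e+02] j6 -78.2 F [1.2 0.8 4.3] gap 11.0 
shift [  0.6  -0.3 -64.9] turn [0.  0.1 0.2]
```

Call:
{"op": "carry_out", "data": {
  "commands": [
    [[0,0,0,-4,0,0,0],[0,0,0,-10,0,0,0],[0,0,0,-17,0,0,0],[0,0,0,-24,0,0,0],[0,0,0,-30,0,0,0]]
  ]
}}

```text
time: 9.72
tool_pos: [590.2, 56.9, 225.0]
tcp_rot: [180.0, 0.0, 168.8]
ft_force: [0.1, 0.2, -3.2]
finger_gap: 10.9
```

Call:
{"op": "carry_out", "data": {
  "commands": [
    [[0,0,0,-10,0,0,0],[0,0,0,-25,0,0,0],[0,0,0,-42,0,0,0],[0,0,0,-62,0,0,0],[0,0,0,-72,0,0,0]]
  ]
}}

```text
time: 10.35
tool_pos: [590.8, 56.9, 298.9]
tcp_rot: [180.0, 0.2, 168.8]
ft_force: [0.5, 1.0, -3.4]
finger_gap: 10.7
```

```bash
python3 go.py 530 334 297 168.8
```

```text
10.35 [590.8  56.9 298.9] [1.7997e+02 1.7000e-01 1.6880e+02] j6 -78.2 F [ 0.5  1.  -3.4] gap 10.7 
shift [113.4 260.    1.8] turn [ 0.   0.2 -0. ]
```

Call:
{"op": "carry_out", "data": {
  "commands": [
    [[0,5,12,0,0,0,0],[0,15,34,0,0,0,0],[0,28,64,0,0,0,0],[0,42,97,0,0,0,0],[0,57,130,0,0,0,0]]
  ]
}}

```text
time: 10.98
tool_pos: [558.3, 197.3, 295.1]
tcp_rot: [-180.0, -0.1, 168.8]
ft_force: [-0.2, 0.6, -2.3]
finger_gap: 11.0
```

Call:
{"op": "carry_out", "data": {
  "commands": [
    [[0,14,33,0,0,0,0],[0,28,65,0,0,0,0],[0,41,95,0,0,0,0],[0,51,118,0,0,0,0],[0,56,130,0,0,0,0]]
  ]
}}

```text
time: 11.6
tool_pos: [528.4, 335.6, 295.1]
tcp_rot: [-180.0, -0.1, 168.9]
ft_force: [-0.1, 0.0, -4.1]
finger_gap: 11.3
```

```bash
python3 - <<'E'
from go import *
rel(530,334,186,168.8)
c=cal("wrist"); im=viewer.snapshot("wrist"); g=cv2.cvtColor(im,7)
p=proj(c,[530,334,14]); print(p)
cv2.imwrite("pics/w4.png",im[:,:,::-1])
E
```

```text
11.6 [528.4 335.6 295.1] [-1.7995e+02 -9.0000e-02  1.6890e+02] j6 -51.2 F [-0.1  0.  -4.1] gap 11.3 
shift [ -2.1  -1.2 109.1] turn [-0.  -0.1  0.1]
[318.52834751 204.09738315]
```

View pics/w4.png

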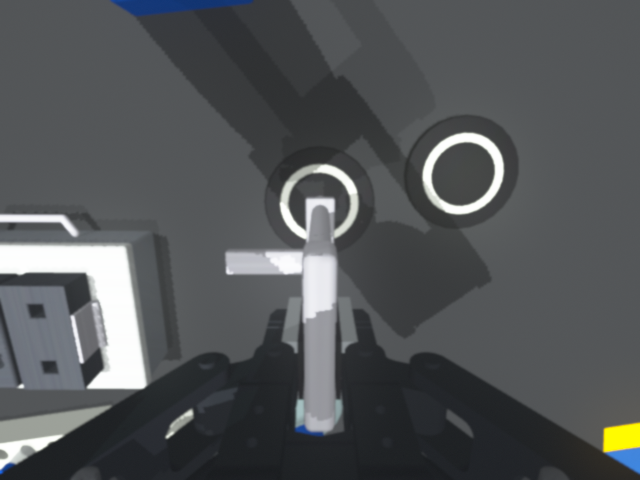

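The ring at (319,203) matches the predicted (318.5,204), and it's the pad nearer the box. Now I'll lower the shackle.

Call:
{"op": "carry_out", "data": {
  "commands": [
    [[0,-1,-1,8,0,0,0],[0,-2,-1,23,0,0,0],[0,-2,-1,40,0,0,0],[0,-2,-1,54,0,0,0],[0,-2,-1,60,0,0,0]]
  ]
}}

```text
time: 12.28
tool_pos: [530.9, 332.0, 234.2]
tcp_rot: [-179.9, -0.1, 168.8]
ft_force: [0.3, 0.1, -3.4]
finger_gap: 10.9
```

Call:
{"op": "carry_out", "data": {
  "commands": [
    [[0,0,0,12,0,0,0],[0,0,0,28,0,0,0],[0,0,0,41,0,0,0],[0,0,0,47,0,0,0],[0,0,0,48,0,0,0]]
  ]
}}

```text
time: 12.9
tool_pos: [531.2, 332.5, 187.6]
tcp_rot: [-180.0, -0.0, 168.8]
ft_force: [-0.8, -0.2, -2.2]
finger_gap: 11.0
```

Call:
{"op": "carry_out", "data": {
  "commands": [
    [[0,0,0,0,0,0,0],[0,0,0,0,0,0,0],[0,0,0,0,0,0,0],[0,0,0,0,0,0,0]]
  ]
}}

```text
time: 13.4
tool_pos: [531.5, 332.6, 188.5]
tcp_rot: [180.0, 0.0, 168.8]
ft_force: [-0.1, 0.1, -2.9]
finger_gap: 10.8
```

```bash
python3 - <<'E'
from go import *
rel(530,334,186,168.8)
a=viewer.snapshot("scene")[130:390,100:500,::-1]; b=viewer.snapshot("side")[130:390,140:540,::-1]
cv2.imwrite("pics/f.png",cv2.resize(np.vstack([a,b]),None,fx=1.1,fy=1.1))
E
```

```text
13.4 [531.5 332.6 188.5] [1.7999e+02 1.0000e-02 1.6880e+02] j6 -51.4 F [-0.1  0.1 -2.9] gap 10.8 
shift [1.8 1.  2.5] turn [0. 0. 0.]
```

View pics/f.png

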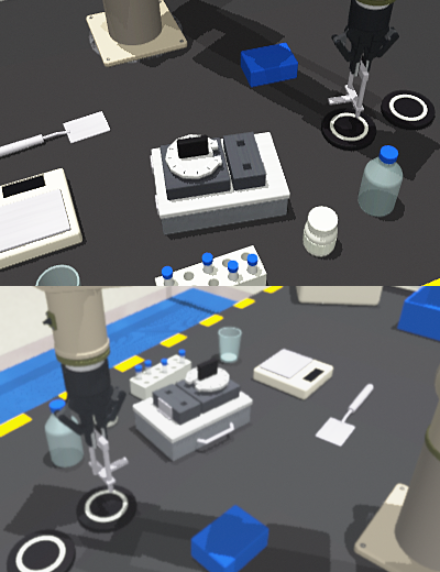

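The shackle hangs upright over the pad nearer the box (composite pixels about (348,105) and (105,470)). The dial gate still faces the empty sockets, and the bystanders haven't moved.

```bash
python3 -c "
from bench import r; print(r.hand_in())"
```

```text
the job is handed in; nothing more can be done
None
```

The job is done and handed in at about 13.5 s of the 72 s. I turned the dial 90° clockwise through its notches to open and pulled the shackle straight up. It is now held upright over the pad farthest to the robot's right, the one nearer the box.

**Last checks:**
- **Dial:** after I let go, the gate was centred on the tongue to within about a pixel. It still looked open in the final pictures.
- **Shackle:** the tool (TCP) is about 2 mm from my estimate of the pad's centre and the tilt reads 0. The leg ends should be about 6 cm above the pad, worked out from the tool height and not measured directly.
- **Grip:** the wrist carries about 3 N, close to the shackle's weight. The fingers are closed on it at 10.8 mm, against a nominal bar thickness of 12 mm.
- **Bystanders:** none look moved in the final pictures. I did not measure their positions.

**Disagreement:** the cameras differed by 4–6 mm on where things were, mostly in x. I trusted the wrist camera and what the grip on the bar showed.

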